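# Refit a water filter cartridge and snap its cap on

## Robot

A 6-joint arm with a two-finger parallel gripper is mounted at the origin on a cart in front of the work surface, level with it; the furniture and walls round the work are solid. World frame = base frame: x ahead of the robot, y to its left, z up, the work surface at z = 0. Lengths are in m, angles in rad, forces in N, time in s.
With the tool pointing down it reaches from about 0.35 to 0.975 m from the base axis. Payload 7.1 kg.
Tool frame: the origin (TCP) lies at the very end of the fingers, on their centre line; the grasp point (between the pads) lies 19 mm behind it; z points along the fingers, y is the line along which they close (so a half turn about z gives the same grasp; the last joint's range is limited). The gripper opens to 88 mm and grips with 3 to 60 N. Pads are 20 mm wide; open, the fingers measure 115 mm over their backs; the gripper's body (75 mm by 178 mm) begins 61 mm behind the grasp point.
Start: joints at [-1.217, 0.423, 1.63, -0, 1.089, -0.019], TCP at [0.228, -0.582, 0.223] pointing down, gripper open.
Joint ranges: [-3, 3], [-0.9, 2.11], [0.09, 2.58], [-1.31, 4.45], [0.11, 2.69], [-2.54, 2.54]. Speed limits (rad/s): [2.39, 2.39, 3.01, 3.14, 3.14, 3.14].

## Interface

Orientations are given as a unit quaternion [x, y, z, w].
In Python, from cell import env, snapshot, camera_model gives the robot as it stands.
- The arm moves only by the tool drive_tool, never from a script. Its argument "commands" is text: rows parted by semicolons, each of 4 numbers parted by spaces: the shift along the tool's x, y, z in mm, then the turn about the tool's z in degrees. In form: tx ty tz spin; .... A call has 1 to 5 rows; each row is the pose to reach, as a shift and turn from the pose commanded when the call began, along the tool's axes at that moment; what a row does not reach only later rows make up. A row lasts 1/12 s, in which the tool goes at most 41.7 mm and 7.16 degrees, less where a joint would pass 70% of its speed; a pose out of reach is approached as far as the arm can. A call with a gripper value outside its range is refused whole. "fingers" is the finger opening in mm, from 0 to 87.8, set as the call begins (left out, the last holds). The fingers move at their own pace and stop on an object; "newtons" is the grip in N (left out, the last holds). Time passes only in rows, so rows that repeat a pose let the fingers close. It gives the time, the measured TCP pose, the force, the opening and the grip force at its end, in the units of the state.
- env.observe(): the state, without advancing time (a new reading comes with each control period).
- snapshot(name): name is "scene" or "top" or "wrist"; returns (picture, depth): 480x640x3 uint8, red, green, blue; 480x640 float32, m along the optical axis (not along the pixel's ray), 0 where there is no reading.
- camera_model(name): a dict with "vfov" (degrees; the focal length in pixels is half the picture's height over the tangent of half this angle, whatever the lens; pixels are square), "cx", "cy" (the principal point, pixels), "R" (3x3) and "t" (3): a world point X has camera coordinates R X + t. Camera axes: x right, y down, z forward; pixel columns grow to the right and rows downward; lengths in m; the calibration is good to about 2 mm. A picture is of the moment at which its call begins: read the wrist's pose just before it. camera_model takes no time and is no camera call; for the wrist camera it gives the pose at the moment of the call.
- env.finish_job(): hands the job in; it is judged then, once.
The state is a dict: "clock": time; "q": joint angles; "qd": joint speeds; "tau": joint torques, N m; "position": TCP position; "tcp_rot": TCP orientation; "ft_force": force on the tool from outside, world axes, zero at the start; "wrist_torque": the same for the moment, N m; "opening": opening from 0.0 (shut) to 1.0 (fully open); "finger_force": force on a finger pad.
Only numpy, scipy, OpenCV 4.12 (cv2) and the standard library are available. Lean on these libraries where they do the work, as an engineer would, in place of code of your own. Each camera call takes 0.05 s, during which the arm holds its last target. There are 200 camera calls.

## Task

Put the water filter together: push the cartridge sleeve down over the upright spigot of the filter base until it stands fully home on the collar, then press the snap cap onto the stud above it until it clicks over the nubs, and keep pressing after the click until the cap sits flush on the cartridge. Do not let go: finish with the gripper still on the cap, pressing it firmly down. Leave the tin, the small bowl and the matchbox where they stand.

Things in the scene. Friction and masses are not known exactly. Their poses are not given: they have to be found in the camera images.
- filter_base: Water filter base, fixed to the counter: round steel foot 116 mm across, 12 mm high; on it a grey collar 56 mm across, its top 18 mm above the counter; in the middle an upright grey spigot, 24 mm diameter up to 70 mm above the counter, then tapering to a stud of 15 mm diameter (see stud_tip). Origin: centre of the underside; z up along the spigot.
- collar_seat (a point): Centre of the collar's top face, 18 mm above the counter; the cartridge's underside comes to rest here.
- cap_home (a point): Point on the spigot axis 78 mm above the counter: top of the fully seated cartridge, where the cap's underside comes to rest. The cap meets the nubs with its underside 13 mm above this point; the resistance peaks at about 11 N, drops (the click) some 8 mm above it, then the nubs pull the cap down with up to 10 N until it lands hard on the cartridge.
- stud_tip (a point): Chamfered top of the 15 mm stud, 99 mm above the counter, on the axis. Around the stud four spring-loaded round nubs (10 mm balls), centred 10.3 mm below this point, stick out to a circle 24 mm across; the cartridge's bore passes them freely, the cap must be forced over them.
- cartridge: Loose filter cartridge: a ribbed white rigid sleeve, 50 mm outside diameter, 60 mm high, with a 27 mm bore right through (1.5 mm clearance all round on the spigot), about 0.12 kg. Stands upright on the counter. Origin: centre of its underside; z along its axis, up.
- cartridge_top (a point): Centre of the cartridge's top face, 60 mm above its underside.
- snap_cap: Loose white snap cap: short finely ribbed cylinder, closed at the top, 40 mm diameter, 36 mm high, about 0.04 kg, standing mouth down on the counter. Inside, 3 mm above the underside, a round bead leaves an opening of 18 mm; above it the cavity is 25 mm wide and ends 30 mm above the underside. Origin: centre of its underside; z along its axis, up.
- cap_top (a point): Centre of the cap's closed top face, 36 mm above its underside. A push of about 10 to 20 N is right for keeping the seated cap pressed down; count it from zero in free air, not from the moment when the nubs are pulling.
- tin: Food tin, 75 mm across, 58 mm high; leave it alone. Origin: centre of its underside.
- small_bowl: Small steel bowl, 73 mm across, 36 mm high; leave it alone. Origin: centre of its underside.
- matchbox: Matchbox 36 x 53 x 15 mm lying in front of the base; leave it alone. Origin: centre of its underside.
There are look-alikes about, which are no part of the job. What is shaped like the snap_cap but purple or red is not meant.

How it is judged:
By the outcome, as a careful person would: the job done as asked, in the order asked, and still so for the second after the job is handed in, while the arm keeps its last pose, push and grip.
It also fails if it takes over 72 s, if anything falls off the work surface, if the arm or the gripper's body presses on something with over 40 N, if the wrist force passes 120 N, or if a joint passes its speed limit or range.

## Working session

There is one attempt and no reset: what is moved stays moved. The work goes in short steps, Python scripts to look and compute and a tool call to move; the robot and the scene stay as the last step left them, time stands still between calls to the robot, and variables do not carry over. Pictures are saved under pics/ and viewed, at most 10 in all, crops included, and the job is handed in when it is done.

Besides the shell and the picture viewer there is one more tool, called after "Call:" in YAML: its name, and indented under it one key for each argument. drive_tool: Moves the arm, as the interface text tells. Its arguments: {"type":"object","properties":{"commands":{"type":"string"},"fingers":{"type":"number"},"newtons":{"type":"number"}},"required":["commands"]}

```bash
mkdir -p pics
cat > h.py <<'E'
import numpy as np, cv2
from cell import env, snapshot, camera_model
def grab(n):
    m=camera_model(n); p,d=snapshot(n); return p,d,m
def world(d,m):
    h,w=d.shape; f=h/2/np.tan(np.radians(m['vfov'])/2)
    v,u=np.mgrid[:h,:w]
    c=np.stack([(u-m['cx'])/f*d,(v-m['cy'])/f*d,d],-1)
    return (c-np.array(m['t']))@np.array(m['R'])   # R^T (c-t)
def save(n,p): cv2.imwrite('pics/'+n,p[:,:,::-1])
E
python3 - <<'E'
from h import *
for n in ('top','scene'):
    p,d,m=grab(n); save(n+'.png',p); np.savez(n,p=p,d=d,X=world(d,m)); print(n,m)
print(env.observe())
E
```

```text
top {'vfov': 53.12780381602202, 'cx': 319.94653204916824, 'cy': 230.31313992859026, 'R': array([[ 0.01270835, -0.99931669, -0.03470814],
       [-0.9849638 , -0.00652981, -0.1726374 ],
       [ 0.1722928 ,  0.0363802 , -0.98437375]]), 't': array([0.02453072, 0.52296645, 0.88074379])}
scene {'vfov': 53.111474165666394, 'cx': 316.5989522020835, 'cy': 234.3954088595839, 'R': array([[-0.63374996, -0.77329931, -0.0192137 ],
       [-0.46632378,  0.40175314, -0.78812216],
       [ 0.61717349, -0.49051258, -0.61521889]]), 't': array([0.35975366, 0.30243292, 0.9167008 ])}
{'clock': 0.1, 'q': array([-1.21700968e+00,  4.23732821e-01,  1.63060425e+00,  1.62653208e-05,
        1.08859375e+00, -1.90201159e-02]), 'qd': array([-0.0010812 , -0.00147342, -0.00311387, -0.00259329,  0.00101414,
       -0.00152982]), 'tau': array([ 3.41605064e-04, -5.45613527e+01, -2.74324983e+01,  6.45590597e-02,
        1.88242370e-02, -2.17465521e-05]), 'position': array([ 0.22748877, -0.58159611,  0.22200282]), 'tcp_rot': array([ 9.82677616e-01,  1.85322032e-01, -1.04368887e-04, -6.60931750e-04]), 'ft_force': array([-0.36574198, -0.04324452, -0.08568437]), 'wrist_torque': array([ 0.04401961, -0.03267908, -0.00943255]), 'finger_force': 0.0, 'opening': 0.9964339735971582}
```

View pics/top.png

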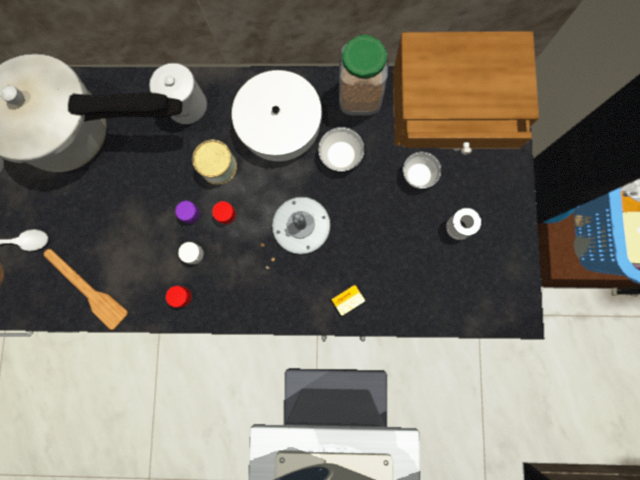

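View pics/scene.png

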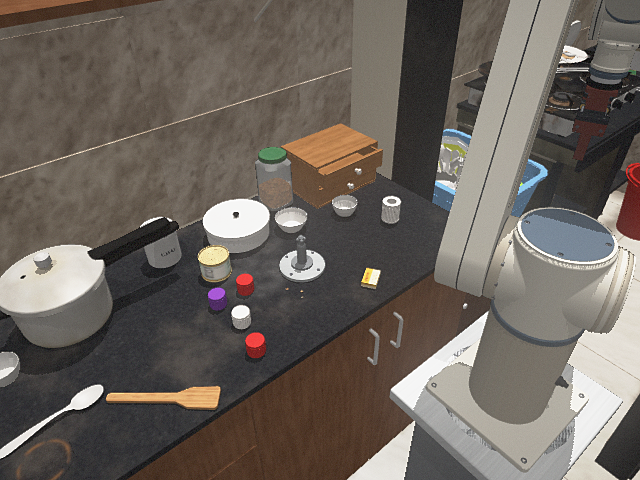

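The top view shows the base at (301,225), the white cap at (190,253), the cartridge at (464,223) and the matchbox at (348,300). The tin is at (214,160) and the bowls are at (341,150) and (421,170).

Run:
```python
from h import *
for cam,boxes in {'top':dict(base=(301,225,32),cap=(190,253,16),cart=(464,223,22),match=(348,300,20),bowlR=(421,170,24),bowlL=(341,150,26),tin=(214,160,26),red=(223,212,14))}.items() and [('top',dict(base=(301,225,32),cap=(190,253,16),cart=(464,223,22),match=(348,300,20),bowlR=(421,170,24),bowlL=(341,150,26),tin=(214,160,26),red=(223,212,14))),('scene',dict(base=(302,260,30),cap=(241,317,15),cart=(391,209,18)))]:
  Z=np.load(cam+'.npz'); X=Z['X']
  for n,(u,v,r) in boxes.items():
    P=X[v-r:v+r+1,u-r:u+r+1].reshape(-1,3)
    z=np.percentile(P[:,2],97)
    for lo,hi in ((.008,.016),(z-.008,z+.008),(.08,.11)):
      q=P[(P[:,2]>lo)&(P[:,2]<hi)][:,:2].astype(np.float32)
      if len(q)>5:
        c,rr=cv2.minEnclosingCircle(q); print(cam,n,'z%.3f-%.3f'%(lo,hi),len(q),np.round(c,4),'r%.4f'%rr,'med',np.median(q,0).round(4))
print(env.observe()['position'])
```

```text
top base z0.008-0.016 1860 [0.5399 0.071 ] r0.0578 med [0.5366 0.0701]
top base z0.064-0.080 49 [0.5388 0.0706] r0.0117 med [0.5325 0.0681]
top base z0.080-0.110 98 [0.5399 0.0712] r0.0116 med [0.5385 0.0701]
top cap z0.008-0.016 26 [0.4775 0.2799] r0.0180 med [0.4728 0.271 ]
top cap z0.030-0.046 319 [0.4791 0.2875] r0.0198 med [0.4794 0.2867]
top cart z0.008-0.016 41 [ 0.5335 -0.2416] r0.0237 med [ 0.5366 -0.2423]
top cart z0.054-0.070 434 [ 0.5387 -0.2466] r0.0262 med [ 0.5394 -0.2468]
top match z0.008-0.016 337 [ 0.3927 -0.0243] r0.0304 med [ 0.3912 -0.0255]
top match z0.010-0.026 512 [ 0.3912 -0.0246] r0.0317 med [ 0.3911 -0.0246]
top bowlR z0.008-0.016 175 [ 0.6487 -0.17  ] r0.0309 med [ 0.6619 -0.181 ]
top bowlR z0.074-0.090 91 [ 0.6804 -0.1683] r0.0398 med [ 0.6784 -0.1695]
top bowlR z0.080-0.110 72 [ 0.6783 -0.1677] r0.0387 med [ 0.6784 -0.169 ]
top bowlL z0.008-0.016 235 [0.7067 0.0024] r0.0540 med [ 0.7057 -0.0103]
top bowlL z0.029-0.045 225 [ 0.6904 -0.0085] r0.0455 med [ 0.7159 -0.01  ]
top tin z0.008-0.016 52 [0.6553 0.2383] r0.0351 med [0.6332 0.2259]
top tin z0.051-0.067 1117 [0.6765 0.2325] r0.0562 med [0.6643 0.2462]
top red z0.008-0.016 25 [0.5598 0.2228] r0.0201 med [0.5467 0.2114]
top red z0.031-0.047 312 [0.5619 0.2251] r0.0200 med [0.5613 0.2245]
scene base z0.008-0.016 799 [0.5798 0.0549] r0.1046 med [0.5261 0.0827]
scene base z0.063-0.079 59 [0.5356 0.0751] r0.0116 med [0.5319 0.077 ]
scene base z0.080-0.110 58 [0.5375 0.0727] r0.0116 med [0.5342 0.0758]
scene cap z0.008-0.016 44 [0.5016 0.2884] r0.0447 med [0.4622 0.2978]
scene cap z0.029-0.045 218 [0.4762 0.2902] r0.0216 med [0.4752 0.2909]
scene cart z0.008-0.016 42 [ 0.5365 -0.2415] r0.0245 med [ 0.522  -0.2253]
scene cart z0.051-0.067 162 [ 0.5379 -0.243 ] r0.0289 med [ 0.5369 -0.2433]
[ 0.22748877 -0.58159611  0.22200282]
```

Call:
drive_tool:
  commands: "35 -17 0 0;70 -34 0 0;105 -50 5 0;137 -67 10 0;137 -67 10 0"
  fingers: 80
  newtons: 30

```text
clock: 0.52
position: [0.3333, -0.4648, 0.2114]
tcp_rot: [0.982, 0.187, -0.0, -0.002]
ft_force: [0.3, -0.1, -0.4]
opening: 0.907
finger_force: 0.0
```

Call:
drive_tool:
  commands: "35 -17 5 0;70 -34 10 0;105 -50 15 0;137 -67 20 0;137 -67 20 0"

```text
clock: 0.93
position: [0.4364, -0.3535, 0.1916]
tcp_rot: [0.982, 0.187, -0.0, -0.001]
ft_force: [-0.4, -0.5, -0.2]
opening: 0.911
finger_force: 0.0
```

Call:
drive_tool:
  commands: "35 -17 5 0;70 -34 10 0;105 -50 15 0;137 -67 20 0;137 -67 20 0"

```text
clock: 1.35
position: [0.5399, -0.2419, 0.1718]
tcp_rot: [0.982, 0.187, 0.0, -0.001]
ft_force: [0.1, 0.4, 0.2]
opening: 0.908
finger_force: 0.0
```

Run:
```python
from h import *
o=env.observe(); p,d,m=grab('wrist'); save('w1.png',p); X=world(d,m); np.savez('w1',p=p,X=X)
print(o['position'],o['tcp_rot'])
P=X.reshape(-1,3); P=P[(d.ravel()>0)&(np.hypot(P[:,0]-.538,P[:,1]+.245)<.04)]
for lo,hi in((.005,.02),(.02,.05),(.054,.066)):
    q=P[(P[:,2]>lo)&(P[:,2]<hi)][:,:2].astype(np.float32)
    if len(q)>5: c,r=cv2.minEnclosingCircle(q); print(lo,hi,len(q),np.round(c,4),r,q.mean(0))
print(np.percentile(P[:,2],[5,50,90,97]))
```

```text
[ 0.53990343 -0.24187395  0.17177073] [ 9.82321191e-01  1.87202352e-01  2.25957297e-04 -5.52960603e-04]
0.005 0.02 292 [ 0.5457 -0.2445] 0.02428530529141426 [ 0.54612213 -0.2443255 ]
0.02 0.05 633 [ 0.5481 -0.2442] 0.0234509464353323 [ 0.5443588  -0.24543437]
0.054 0.066 2089 [ 0.5397 -0.2476] 0.025550570338964462 [ 0.5404512  -0.24723215]
[0.00031794 0.26976071 0.28719525 0.28822459]
```

View pics/w1.png

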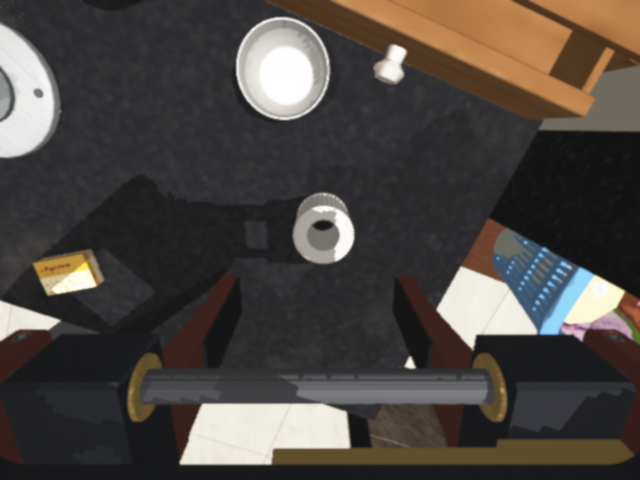

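The wrist view shows the cartridge at (323,235), well between the fingers. It stands at about (0.539, -0.247), so I'll descend and grip.

Call:
drive_tool:
  commands: "-3 4 40 0;-3 4 75 0;-3 4 105 0;-3 4 130 0;-3 4 130 0"

```text
clock: 1.82
position: [0.5316, -0.2501, 0.0381]
tcp_rot: [0.983, 0.185, -0.004, -0.002]
ft_force: [-0.5, 0.6, 0.7]
opening: 0.914
finger_force: 0.0
```

Call:
drive_tool:
  commands: "0 0 10 0;0 0 17 0;0 0 17 0"

```text
clock: 2.07
position: [0.5357, -0.2507, 0.0258]
tcp_rot: [0.983, 0.185, 0.0, 0.0]
ft_force: [-1.1, -0.2, 0.0]
opening: 0.913
finger_force: 0.0
```

Call:
drive_tool:
  commands: "0 0 0 0;0 0 0 0;0 0 0 0;0 0 0 0;0 0 0 0"
  fingers: 40
  newtons: 30

```text
clock: 2.48
position: [0.5362, -0.25, 0.0263]
tcp_rot: [0.983, 0.185, 0.0, 0.0]
ft_force: [-0.4, 1.9, 1.1]
opening: 0.573
finger_force: 0.6
```

Call:
drive_tool:
  commands: "0 0 0 0;0 0 0 0;0 0 0 0;0 0 0 0;0 0 0 0"

```text
clock: 2.9
position: [0.5362, -0.25, 0.0262]
tcp_rot: [0.983, 0.185, 0.0, 0.0]
ft_force: [-1.2, 1.4, 5.0]
opening: 0.543
finger_force: 30.0
```

Call:
drive_tool:
  commands: "0 0 -10 0;0 0 -35 0;0 0 -60 0;0 0 -85 0;0 0 -105 0"

```text
clock: 3.32
position: [0.5361, -0.2501, 0.1327]
tcp_rot: [0.983, 0.185, 0.0, 0.0]
ft_force: [0.4, 0.3, -2.1]
opening: 0.548
finger_force: 30.0
```

Call:
drive_tool:
  commands: "0 0 -10 0;0 0 -15 0;0 0 -15 0;0 0 -15 0;0 0 -15 0"

```text
clock: 3.73
position: [0.5351, -0.2496, 0.1443]
tcp_rot: [0.983, 0.185, -0.001, -0.001]
ft_force: [-1.0, -0.3, -1.9]
opening: 0.552
finger_force: 30.0
```

```bash
cat > rel.py <<'E'
from h import *
from scipy.spatial.transform import Rotation as Ro
def tool():
    o=env.observe(); return o['position'],Ro.from_quat(o['tcp_rot'])
def cyl(X,c,rad,zlo,zhi):
    P=X.reshape(-1,3); P=P[np.isfinite(P).all(1)]
    P=P[(np.hypot(P[:,0]-c[0],P[:,1]-c[1])<rad)&(P[:,2]>zlo)&(P[:,2]<zhi)]
    if len(P)<6: return len(P),None,None
    cc,r=cv2.minEnclosingCircle(P[:,:2].astype(np.float32)); return len(P),np.round(cc,4),round(r,4)
E
python3 - <<'E'
from rel import *
p,R=tool(); print(p,env.observe()['ft_force'],env.observe()['finger_force'])
for n in('top','scene','wrist'):
    im,d,m=grab(n); X=world(d,m); X[d==0]=np.nan
    save('lift_'+n+'.png',im)
    for lo,hi in((.095,.115),(.115,.135),(.135,.15),(.15,.165),(.165,.185)): print(n,lo,cyl(X,p[:2],.032,lo,hi))
    print(n,'stud',cyl(X,(.539,.072),.03,.085,.105),'foot',cyl(X,(.539,.072),.075,.008,.015))
t=np.array([.5395,.0715]); print('shift tool mm',R.inv().apply(np.r_[t-p[:2],0])*1e3)
E
```

```text
[ 0.53506653 -0.24957301  0.14432055] [-0.98583003 -0.25383753 -1.86379707] 29.999554809182882
top 0.095 (0, None, None)
top 0.115 (0, None, None)
top 0.135 (0, None, None)
top 0.15 (0, None, None)
top 0.165 (0, None, None)
top stud (96, array([0.5403, 0.0709]), 0.0115) foot (1768, array([0.5399, 0.0709]), 0.0579)
scene 0.095 (0, None, None)
scene 0.115 (106, array([ 0.5347, -0.2428]), 0.0255)
scene 0.135 (62, array([ 0.5339, -0.242 ]), 0.0243)
scene 0.15 (48, array([ 0.5355, -0.2427]), 0.0255)
scene 0.165 (111, array([ 0.5362, -0.2497]), 0.0309)
scene stud (54, array([0.5373, 0.073 ]), 0.0112) foot (735, array([0.5369, 0.0732]), 0.0585)
wrist 0.095 (0, None, None)
wrist 0.115 (891, array([ 0.5446, -0.246 ]), 0.0247)
wrist 0.135 (1415, array([ 0.5458, -0.2453]), 0.0299)
wrist 0.15 (2253, array([ 0.546 , -0.2453]), 0.0298)
wrist 0.165 (9469, array([ 0.542 , -0.2468]), 0.0301)
wrist stud (0, None, None) foot (1496, array([0.5439, 0.0282]), 0.0404)
shift tool mm [ 121.07046089 -297.40439283    0.31925924]
```

Call:
drive_tool:
  commands: "8 -20 0 0;20 -52 0 0;35 -88 0 0;50 -124 0 0;58 -144 0 0"

```text
clock: 4.3
position: [0.5366, -0.0917, 0.145]
tcp_rot: [0.983, 0.186, -0.001, -0.001]
ft_force: [0.1, -0.2, -1.8]
opening: 0.549
finger_force: 30.0
```

Call:
drive_tool:
  commands: "12 -30 0 0;27 -70 0 0;43 -110 0 0;54 -138 0 0;58 -150 0 0"

```text
clock: 4.72
position: [0.5365, 0.0697, 0.1453]
tcp_rot: [0.982, 0.187, -0.0, -0.0]
ft_force: [0.8, -0.2, -0.6]
opening: 0.546
finger_force: 30.0
```

Call:
drive_tool:
  commands: "0 0 0 0;0 0 0 0;0 0 0 0"

```text
clock: 4.97
position: [0.5367, 0.0651, 0.1454]
tcp_rot: [0.983, 0.185, -0.0, 0.0]
ft_force: [-0.3, 0.1, -1.8]
opening: 0.544
finger_force: 30.0
```

Run:
```python
from rel import *
p,R=tool(); print(p,env.observe()['ft_force'],R.as_matrix().round(3))
for n in('scene','wrist'):
    im,d,m=grab(n); X=world(d,m); X[d==0]=np.nan
    np.savez('b_'+n,p=im,X=X,R=m['R'],t=m['t'])
    save('b_'+n+'.png',im)
    for lo,hi in((.118,.135),(.135,.155),(.155,.17),(.17,.185)): print(n,lo,cyl(X,p[:2],.035,lo,hi))
w=cv2.imread('pics/b_wrist.png'); s=cv2.imread('pics/b_scene.png')[150:330,200:420]
cv2.imwrite('pics/b_s.png',np.hstack([cv2.resize(w[100:400,170:470],(500,500)),cv2.resize(s,(300,500//2)).repeat(2,0)[:500]]))
```

```text
[0.53672089 0.06505086 0.14536998] [-0.27710792  0.12934184 -1.84403118] [[ 0.931  0.364 -0.001]
 [ 0.364 -0.931 -0.   ]
 [-0.001  0.    -1.   ]]
scene 0.118 (116, array([0.5335, 0.0724]), 0.0242)
scene 0.135 (106, array([0.5344, 0.067 ]), 0.0325)
scene 0.155 (109, array([0.536 , 0.0673]), 0.0328)
scene 0.17 (147, array([0.5338, 0.0663]), 0.033)
wrist 0.118 (809, array([0.5466, 0.0686]), 0.0246)
wrist 0.135 (2100, array([0.5474, 0.069 ]), 0.033)
wrist 0.155 (2629, array([0.5474, 0.069 ]), 0.0329)
wrist 0.17 (8919, array([0.5471, 0.0692]), 0.0333)
```

View pics/b_wrist.png

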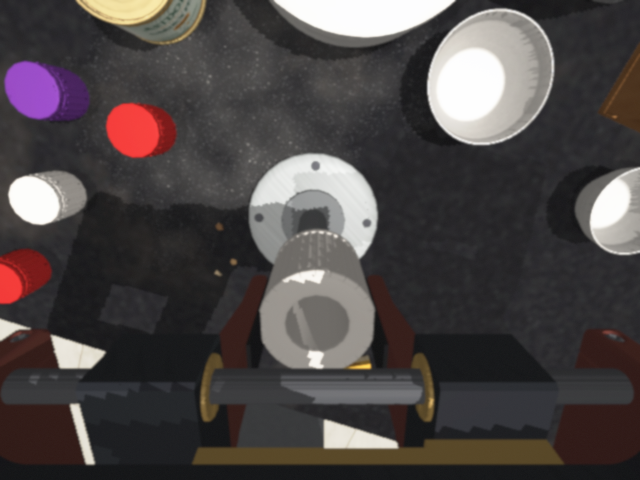

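The cartridge is held level with its top face at (317,315), and the base foot is visible behind it at (313,215). Next I'll fit both circles in this one view.

```bash
cat > fit.py <<'E'
from rel import *
from scipy.optimize import least_squares
def circ(X,zlo,zhi,c0,R,rsel,mask=None):
    """robust fit of centre of a disc of known radius R: edge pixels of the z-slab mask"""
    ok=(X[...,2]>zlo)&(X[...,2]<zhi)&(np.hypot(X[...,0]-c0[0],X[...,1]-c0[1])<rsel)
    if mask is not None: ok&=mask
    k=ok.astype(np.uint8); k=cv2.morphologyEx(k,cv2.MORPH_CLOSE,np.ones((3,3)))
    e=(ok&(cv2.erode(k,np.ones((3,3)))==0)); E=X[e][:,:2]
    c=np.array(c0,float)
    for w in(.012,.006,.003):
        s=E[abs(np.hypot(*(E-c).T)-R)<w]
        r=least_squares(lambda q:np.hypot(*(s-q).T)-R,c,loss='soft_l1',f_scale=.0007); c=r.x
    rf=least_squares(lambda q:np.hypot(*(s-q[:2]).T)-q[2],np.r_[c,R],loss='soft_l1',f_scale=.0007).x
    return c.round(4),len(s),rf.round(4)
E
python3 - <<'E'
from fit import *
p,R=tool()
for n in('wrist','scene'):
    Z=np.load('b_%s.npz'%n); X=Z['X']; im=Z['p'].astype(int)
    grey=(im.max(2)-im.min(2))<30
    zz=X[...,2][(np.hypot(X[...,0]-.541,X[...,1]-.067)<.022)&grey]; zz=zz[(zz>.165)&(zz<.195)]
    print(n,'topz',np.percentile(zz,[10,50,90]).round(4) if len(zz) else None)
    z=np.median(zz)
    print(' cart out',circ(X,z-.004,z+.004,(.541,.067),.025,.03,grey),'bore',circ(X,z-.004,z+.004,(.541,.067),.0135,.018,grey))
    print(' foot',circ(X,.008,.0155,(.539,.0715),.058,.07),'collar',circ(X,.0155,.022,(.539,.0715),.028,.034))
    print(' mean stud',cyl(X,(.539,.0715),.03,.04,.105))
T=np.load('top.npz')['X']; print('top foot',circ(T,.008,.0155,(.539,.0715),.058,.07),circ(np.load('scene.npz')['X'],.008,.0155,(.539,.0715),.058,.07))
print(p)
E
```

```text
wrist topz [0.1725 0.1797 0.1805]
 cart out (array([0.5409, 0.0662]), 450, array([0.541 , 0.0662, 0.0249])) bore (array([0.5409, 0.0662]), 219, array([0.5409, 0.0662, 0.0136]))
 foot (array([0.5394, 0.0696]), 382, array([0.5405, 0.0701, 0.0569])) collar (array([0.5396, 0.0697]), 170, array([0.5406, 0.0702, 0.0271]))
 mean stud (344, array([0.5435, 0.0713]), 0.0114)
scene topz [0.1685 0.1775 0.1796]
 cart out (array([0.539 , 0.0684]), 32, array([0.5393, 0.0686, 0.0253])) bore (array([0.5377, 0.0662]), 21, array([0.5375, 0.0651, 0.0127]))
 foot (array([0.5363, 0.0736]), 50, array([0.5369, 0.0735, 0.0564])) collar (array([0.5383, 0.0718]), 39, array([0.538 , 0.0725, 0.0269]))
 mean stud (186, array([0.5354, 0.0742]), 0.0122)
top foot (array([0.5398, 0.071 ]), 183, array([0.5397, 0.0709, 0.0563])) (array([0.5374, 0.0717]), 64, array([0.5368, 0.073 , 0.0563]))
[0.53684768 0.06466386 0.14553091]
```

Call:
drive_tool:
  commands: "0 -2 0 0;0 -4 0 0;0 -4 8 0;0 -4 14 0;0 -4 18 0"

```text
clock: 5.48
position: [0.5349, 0.0696, 0.1266]
tcp_rot: [0.983, 0.185, -0.001, -0.0]
ft_force: [-0.5, 0.3, -0.8]
opening: 0.549
finger_force: 30.0
```

Call:
drive_tool:
  commands: "0 0 4 0;0 0 8 0;0 0 12 0;0 0 12 0"

```text
clock: 5.82
position: [0.5351, 0.0697, 0.1148]
tcp_rot: [0.983, 0.185, -0.0, 0.0]
ft_force: [0.8, -1.0, -1.1]
opening: 0.55
finger_force: 30.0
```

Run:
```python
from fit import *
p,R=tool(); print(p,env.observe()['ft_force'],env.observe()['wrist_torque'])
im,d,m=grab('wrist'); X=world(d,m); X[d==0]=np.nan; save('c.png',im)
grey=(im.max(2).astype(int)-im.min(2))<30
z=p[2]+.0343; c0=p[:2]+[.004,.0015]
print(z,'cart',circ(X,z-.004,z+.004,c0,.025,.03,grey),'bore',circ(X,z-.004,z+.004,c0,.0135,.018,grey))
print('foot',circ(X,.008,.0155,(.539,.0715),.058,.07),'collar',circ(X,.0155,.022,(.539,.0715),.028,.034),'studtip',cyl(X,c0,.013,.085,.105))
```

```text
[0.53508814 0.06973994 0.11478158] [ 0.80190477 -1.02169957 -1.06665621] [-0.10345721 -0.05809836 -0.04074523]
0.14908157845141926 cart (array([0.5393, 0.0712]), 439, array([0.5394, 0.0712, 0.0249])) bore (array([0.5392, 0.0712]), 214, array([0.5392, 0.0712, 0.0136]))
foot (array([0.5395, 0.0698]), 422, array([0.5405, 0.0702, 0.0569])) collar (array([0.5395, 0.0698]), 167, array([0.5406, 0.0701, 0.0271])) studtip (0, None, None)
```

Call:
drive_tool:
  commands: "0 1 0 0;0 1 4 0;0 1 8 0;0 1 12 0;0 1 12 0"

```text
clock: 6.28
position: [0.5351, 0.0688, 0.1028]
tcp_rot: [0.983, 0.185, -0.001, -0.0]
ft_force: [-0.1, 0.5, -1.7]
opening: 0.546
finger_force: 30.0
```

Call:
drive_tool:
  commands: "0 0 3 0;0 0 6 0;0 0 9 0;0 0 9 0"

```text
clock: 6.62
position: [0.5354, 0.0688, 0.094]
tcp_rot: [0.983, 0.185, -0.0, -0.0]
ft_force: [0.0, 0.5, -1.5]
opening: 0.547
finger_force: 30.0
```

Call:
drive_tool:
  commands: "0 0 5 0;0 0 10 0;0 0 15 0;0 0 20 0;0 0 20 0"

```text
clock: 7.03
position: [0.535, 0.0688, 0.0735]
tcp_rot: [0.983, 0.185, -0.001, -0.0]
ft_force: [-0.1, -0.3, -1.1]
opening: 0.549
finger_force: 30.0
```

Call:
drive_tool:
  commands: "0 0 5 0;0 0 10 0;0 0 15 0;0 0 20 0;0 0 20 0"

```text
clock: 7.45
position: [0.535, 0.0688, 0.0536]
tcp_rot: [0.983, 0.185, -0.001, -0.0]
ft_force: [0.1, 0.5, -0.6]
opening: 0.548
finger_force: 30.0
```

Call:
drive_tool:
  commands: "0 0 3 0;0 0 6 0;0 0 8 0;0 0 9 0;0 0 9 0"

```text
clock: 7.87
position: [0.5356, 0.0689, 0.0455]
tcp_rot: [0.983, 0.185, -0.0, -0.0]
ft_force: [-0.6, -0.6, -0.9]
opening: 0.545
finger_force: 30.0
```

Call:
drive_tool:
  commands: "0 0 1 0;0 0 2 0;0 0 3 0;0 0 3 0;0 0 3 0"

```text
clock: 8.28
position: [0.536, 0.0689, 0.0441]
tcp_rot: [0.983, 0.185, 0.0, 0.0]
ft_force: [-4.2, -1.2, 15.3]
opening: 0.549
finger_force: 30.0
```

Contact force is 15 N at the expected height (0.044), so the cartridge is home. I'll release it and rise.

Call:
drive_tool:
  commands: "0 0 -1 0;0 0 -1 0;0 0 -1 0;0 0 -1 0;0 0 -1 0"
  fingers: 75

```text
clock: 8.7
position: [0.5357, 0.0689, 0.0435]
tcp_rot: [0.983, 0.185, -0.0, -0.0]
ft_force: [-0.2, 0.8, 0.0]
opening: 0.848
finger_force: 0.0
```

Call:
drive_tool:
  commands: "0 0 -10 0;0 0 -25 0;0 0 -45 0;0 0 -75 0;0 0 -110 0"

```text
clock: 9.12
position: [0.5344, 0.0687, 0.1541]
tcp_rot: [0.983, 0.185, -0.002, -0.0]
ft_force: [-0.3, -0.2, -0.5]
opening: 0.857
finger_force: 0.0
```

Call:
drive_tool:
  commands: "0 0 0 0;0 0 0 0"

```text
clock: 9.28
position: [0.5373, 0.0691, 0.1562]
tcp_rot: [0.983, 0.185, 0.002, 0.0]
ft_force: [-0.2, -0.4, 0.3]
opening: 0.854
finger_force: 0.0
```

Run:
```python
from fit import *
p,R=tool(); print(p,env.observe()['opening'])
for n,c0 in(('wrist',(.540,.070)),('top',(.540,.071))):
    im,d,m=grab(n); X=world(d,m); X[d==0]=np.nan; save('e_%s.png'%n,im)
    grey=(im.max(2).astype(int)-im.min(2))<40
    P=X[...,2][np.hypot(X[...,0]-c0[0],X[...,1]-c0[1])<.023]; print(n,'topz',np.nanpercentile(P[(P>.05)&(P<.11)],[5,25,50,75,98]).round(4))
    print('cart',circ(X,.074,.082,c0,.025,.03,grey),'stud',cyl(X,c0,.012,.09,.105),'foot',circ(X,.008,.0155,c0,.058,.07))
    print('cap',circ(X,.032,.040,(.478,.288),.02,.026,grey))
print('to cap tool mm',R.inv().apply(np.r_[.478-p[0],.288-p[1],0])*1e3)
```

```text
[0.53727176 0.06905068 0.15623589] 0.8536866447613285
wrist topz [0.0718 0.0781 0.0788 0.0799 0.0994]
cart (array([0.5399, 0.0704]), 263, array([0.5399, 0.0704, 0.0249])) stud (637, array([0.5403, 0.0698]), 0.0118) foot (array([0.5407, 0.0702]), 510, array([0.5406, 0.0702, 0.0568]))
cap (array([0.48  , 0.2863]), 185, array([0.4801, 0.2863, 0.0191]))
top topz nan
cart (array([0.54 , 0.071]), 0, array([0.54 , 0.071, 0.025])) stud (0, None, None) foot (array([0.54 , 0.071]), 0, array([0.54 , 0.071, 0.058]))
cap (array([0.4763, 0.2856]), 22, array([0.478 , 0.2901, 0.0155]))
to cap tool mm [ 2.45537560e+01 -2.25497293e+02 -1.78837652e-01]
  return np.nanmean(a, axis, out=out, keepdims=keepdims)
```

View pics/e_wrist.png

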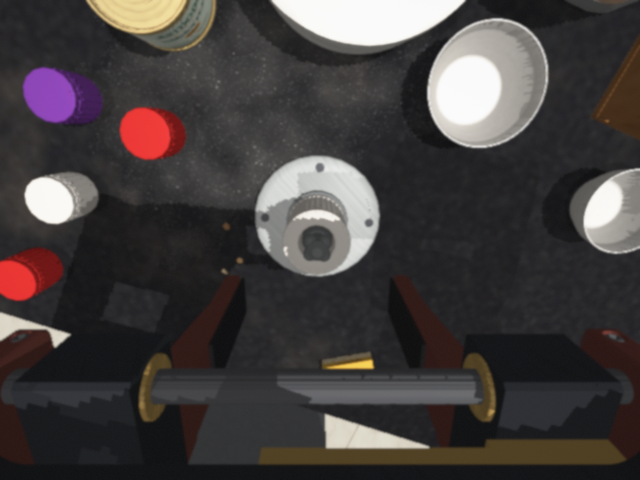

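The cartridge is seated: its top is at 0.078 and the stud stands centred in it at (317,240). The white cap is at (48,200), so I'll move above it.

Call:
drive_tool:
  commands: "3 -22 0 0;6 -52 0 0;10 -85 0 0;13 -108 0 0;13 -115 0 0"
  fingers: 70

```text
clock: 9.8
position: [0.5042, 0.1829, 0.1522]
tcp_rot: [0.982, 0.186, -0.001, -0.0]
ft_force: [0.8, 0.5, 0.1]
opening: 0.803
finger_force: 0.0
```

Call:
drive_tool:
  commands: "3 -30 5 0;6 -60 15 0;10 -90 22 0;12 -108 26 0;12 -108 26 0"

```text
clock: 10.22
position: [0.4761, 0.2873, 0.1256]
tcp_rot: [0.982, 0.187, -0.002, 0.0]
ft_force: [1.1, -0.8, 0.2]
opening: 0.798
finger_force: 0.0
```

Call:
drive_tool:
  commands: "0 0 0 0;0 0 0 0"

```text
clock: 10.38
position: [0.4776, 0.2845, 0.1271]
tcp_rot: [0.983, 0.185, -0.001, 0.0]
ft_force: [0.2, -0.5, -0.0]
opening: 0.8
finger_force: 0.0
```

Run:
```python
from fit import *
p,R=tool(); print(p,env.observe()['opening'])
im,d,m=grab('wrist'); X=world(d,m); X[d==0]=np.nan; save('f.png',im)
grey=(im.max(2).astype(int)-im.min(2))<40
c,n,f=circ(X,.032,.040,(.4795,.287),.02,.026,grey); print(c,n,f)
print('mm',R.inv().apply(np.r_[c-p[:2],0])*1e3)
```

```text
[0.47761571 0.2845292  0.12705025] 0.8000944307639378
[0.48   0.2872] 195 [0.4801 0.2872 0.0192]
mm [ 3.19319578 -1.61910355 -0.00585506]
```

Call:
drive_tool:
  commands: "3 -1 30 0;3 -1 65 0;3 -1 90 0;3 -1 105 0;3 -1 105 0"

```text
clock: 10.85
position: [0.4787, 0.2852, 0.0198]
tcp_rot: [0.983, 0.184, -0.003, 0.001]
ft_force: [-0.5, -0.2, -0.6]
opening: 0.797
finger_force: 0.0
```

Call:
drive_tool:
  commands: "0 0 8 0;0 0 15 0;0 0 15 0;0 0 15 0"

```text
clock: 11.18
position: [0.4806, 0.2877, 0.0082]
tcp_rot: [0.983, 0.185, 0.0, -0.0]
ft_force: [0.8, 0.4, 0.2]
opening: 0.796
finger_force: 0.0
```

Call:
drive_tool:
  commands: "0 0 0 0;0 0 0 0;0 0 0 0;0 0 0 0;0 0 0 0"
  fingers: 30
  newtons: 50

```text
clock: 11.6
position: [0.4803, 0.2878, 0.0079]
tcp_rot: [0.983, 0.185, 0.0, -0.0]
ft_force: [-1.1, -0.7, -0.8]
opening: 0.46
finger_force: 0.2
```

Call:
drive_tool:
  commands: "0 0 0 0;0 0 0 0;0 0 0 0;0 0 0 0"

```text
clock: 11.93
position: [0.4803, 0.2878, 0.0079]
tcp_rot: [0.983, 0.185, 0.0, -0.0]
ft_force: [-0.5, -1.3, 4.2]
opening: 0.437
finger_force: 50.0
```

Call:
drive_tool:
  commands: "0 0 -10 0;0 0 -30 0;0 0 -60 0;0 0 -90 0;0 0 -115 0"

```text
clock: 12.35
position: [0.4803, 0.2877, 0.1247]
tcp_rot: [0.983, 0.185, 0.0, -0.0]
ft_force: [0.7, 0.6, 0.5]
opening: 0.442
finger_force: 50.0
```

Call:
drive_tool:
  commands: "0 0 -10 0;0 0 -15 0;0 0 -15 0;0 0 -15 0"

```text
clock: 12.68
position: [0.4795, 0.2873, 0.1367]
tcp_rot: [0.983, 0.185, -0.001, 0.0]
ft_force: [-0.5, 0.4, -1.8]
opening: 0.443
finger_force: 50.0
```

Run:
```python
from fit import *
p,R=tool(); o=env.observe(); print(p,o['opening'],o['finger_force'],o['ft_force'])
print('mm to stud',R.inv().apply(np.r_[.5403-p[0],.0703-p[1],0])*1e3)
im,d,m=grab('wrist'); X=world(d,m); X[d==0]=np.nan; save('g.png',im)
grey=(im.max(2).astype(int)-im.min(2))<40
z=p[2]+.029;c0=p[:2]+[.003,.001]
print(z,circ(X,z-.005,z+.005,c0,.02,.024,grey))
```

```text
[0.47953424 0.2873076  0.13668335] 0.4428194889431443 49.99989483039826 [-0.52380246  0.36617177 -1.84100569]
mm to stud [-2.24604981e+01  2.24232676e+02  8.68574220e-02]
0.16568334836314144 (array([0.4791, 0.2869]), 363, array([0.4792, 0.287 , 0.0195]))
```

Call:
drive_tool:
  commands: "-2 20 0 0;-5 50 0 0;-8 82 0 0;-11 105 0 0;-11 112 0 0"

```text
clock: 13.15
position: [0.5101, 0.1765, 0.1359]
tcp_rot: [0.983, 0.184, -0.002, 0.0]
ft_force: [0.2, 0.6, -1.4]
opening: 0.448
finger_force: 50.0
```

Call:
drive_tool:
  commands: "-3 30 0 0;-6 65 0 0;-9 92 0 0;-11 107 0 0;-11 112 0 0"

```text
clock: 13.57
position: [0.5411, 0.0694, 0.1364]
tcp_rot: [0.983, 0.184, -0.001, -0.0]
ft_force: [-0.0, 0.8, -0.5]
opening: 0.445
finger_force: 50.0
```

Call:
drive_tool:
  commands: "0 0 0 0;0 0 0 0;0 0 0 0"

```text
clock: 13.82
position: [0.5408, 0.0722, 0.1372]
tcp_rot: [0.983, 0.186, -0.0, -0.0]
ft_force: [0.4, 0.3, -0.7]
opening: 0.445
finger_force: 50.0
```

```bash
cat > capfit.py <<'E'
from fit import *
p,R=tool(); o=env.observe(); print(p,o['opening'],o['finger_force'],o['ft_force'])
im,d,m=grab('wrist'); X=world(d,m); X[d==0]=np.nan; save('h%d.png'%int(o['clock']*100),im)
grey=(im.max(2).astype(int)-im.min(2))<40
z=p[2]+.029
c,n,f=circ(X,z-.005,z+.005,p[:2],.02,.024,grey); print('cap',c,n,f)
b,n,f=circ(X,.008,.0155,(.54,.07),.058,.07); print('foot',b,n,f,'collar',circ(X,.0155,.022,(.54,.07),.028,.034)); print('cart',circ(X,.074,.082,(.54,.07),.025,.03,grey))
print('mm cap->foot',R.inv().apply(np.r_[b-c,0])*1e3)
E
python3 capfit.py; ls pics
```

```text
[0.54084516 0.07218226 0.13723334] 0.4451546669399 49.99989761039615 [ 0.35446981  0.30395097 -0.6829702 ]
cap [0.5404 0.0718] 360 [0.5405 0.0718 0.0195]
foot [0.5396 0.0698] 417 [0.5405 0.0702 0.0568] collar (array([0.538 , 0.0693]), 252, array([0.5397, 0.0699, 0.0268]))
cart (array([0.5399, 0.0704]), 194, array([0.5401, 0.0705, 0.0248]))
mm cap->foot [-1.47510981e+00  1.56972954e+00  4.79351482e-04]
b_s.png
b_scene.png
b_wrist.png
c.png
e_top.png
e_wrist.png
f.png
g.png
h1381.png
lift_scene.png
lift_top.png
lift_wrist.png
scene.png
top.png
w1.png
```

Call:
drive_tool:
  commands: "-0.5 1.5 0 0;-0.5 1.5 6 0;-0.5 1.5 14 0;-0.5 1.5 20 0;-0.5 1.5 24 0"

```text
clock: 14.28
position: [0.5407, 0.0696, 0.1124]
tcp_rot: [0.983, 0.185, -0.001, -0.0]
ft_force: [0.2, 0.6, -0.9]
opening: 0.446
finger_force: 50.0
```

Call:
drive_tool:
  commands: "0 0 0 0;0 0 0 0;0 0 0 0"

```text
clock: 14.53
position: [0.5415, 0.0695, 0.1137]
tcp_rot: [0.983, 0.185, 0.0, -0.0]
ft_force: [-0.3, -0.6, -0.3]
opening: 0.443
finger_force: 50.0
```

```bash
python3 capfit.py
```

```text
[0.54153128 0.06946394 0.11367263] 0.4432085552824243 49.999830233864486 [-0.31562939 -0.63018718 -0.29410712]
cap [0.541  0.0691] 363 [0.5411 0.0691 0.0195]
foot [0.5394 0.0697] 395 [0.5405 0.0701 0.0569] collar (array([0.538 , 0.0693]), 265, array([0.5399, 0.07  , 0.0267]))
cart (array([0.5399, 0.0703]), 199, array([0.5404, 0.0705, 0.0246]))
mm cap->foot [-1.27167241e+00 -1.14142423e+00 -1.70776780e-05]
```

Call:
drive_tool:
  commands: "-0.5 -1 0 0;-0.5 -1 3 0;-0.5 -1 6 0;-0.5 -1 8 0;-0.5 -1 8 0"

```text
clock: 15.0
position: [0.5402, 0.0702, 0.1051]
tcp_rot: [0.983, 0.185, -0.0, -0.0]
ft_force: [0.0, -0.1, 0.1]
opening: 0.44
finger_force: 50.0
```

Call:
drive_tool:
  commands: "0 0 2 0;0 0 3 0;0 0 3 0;0 0 3 0"

```text
clock: 15.33
position: [0.5405, 0.0702, 0.1026]
tcp_rot: [0.983, 0.185, -0.0, -0.0]
ft_force: [0.0, -0.2, -0.3]
opening: 0.44
finger_force: 50.0
```

The cap is around the stud tip with no force. I'll press on slowly.

Call:
drive_tool:
  commands: "0 0 1 0;0 0 2 0;0 0 3 0;0 0 4 0;0 0 5 0"
  newtons: 60

```text
clock: 15.75
position: [0.5412, 0.0703, 0.0984]
tcp_rot: [0.983, 0.185, 0.001, 0.0]
ft_force: [-1.7, -0.4, 13.4]
opening: 0.442
finger_force: 60.0
```

Call:
drive_tool:
  commands: "0 0 1 0;0 0 2 0;0 0 3 0;0 0 3 0"

```text
clock: 16.08
position: [0.5413, 0.0703, 0.0955]
tcp_rot: [0.983, 0.185, 0.001, 0.0]
ft_force: [-0.7, 0.1, 4.5]
opening: 0.443
finger_force: 60.0
```

Call:
drive_tool:
  commands: "0 0 1 0;0 0 2 0;0 0 3 0;0 0 3 0"

```text
clock: 16.42
position: [0.5407, 0.0703, 0.0914]
tcp_rot: [0.983, 0.185, 0.0, 0.0]
ft_force: [1.6, 0.3, -4.1]
opening: 0.438
finger_force: 60.0
```

Call:
drive_tool:
  commands: "0 0 1 0;0 0 2 0;0 0 3 0;0 0 4 0;0 0 4 0"

```text
clock: 16.83
position: [0.5402, 0.0702, 0.0874]
tcp_rot: [0.983, 0.185, -0.0, -0.0]
ft_force: [0.3, -0.5, -0.2]
opening: 0.438
finger_force: 60.0
```

Call:
drive_tool:
  commands: "0 0 0.5 0;0 0 1 0;0 0 1 0;0 0 1 0"

```text
clock: 17.17
position: [0.5406, 0.0702, 0.0867]
tcp_rot: [0.983, 0.185, -0.0, 0.0]
ft_force: [-0.2, 0.1, -0.5]
opening: 0.442
finger_force: 60.0
```

Call:
drive_tool:
  commands: "0 0 0.5 0;0 0 1 0;0 0 1 0;0 0 1 0"

```text
clock: 17.5
position: [0.5406, 0.0702, 0.0859]
tcp_rot: [0.983, 0.185, 0.0, 0.0]
ft_force: [-1.2, 0.1, 3.3]
opening: 0.44
finger_force: 60.0
```

Call:
drive_tool:
  commands: "0 0 0.5 0;0 0 1 0;0 0 1 0;0 0 1 0"

```text
clock: 17.83
position: [0.5408, 0.0703, 0.0859]
tcp_rot: [0.983, 0.185, 0.0, 0.0]
ft_force: [-4.4, -1.0, 13.9]
opening: 0.438
finger_force: 60.0
```

Call:
drive_tool:
  commands: "0 0 0.1 0;0 0 0.1 0;0 0 0.1 0;0 0 0.1 0;0 0 0.1 0"

```text
clock: 18.25
position: [0.5408, 0.0703, 0.0859]
tcp_rot: [0.983, 0.185, 0.0, 0.0]
ft_force: [-4.1, 0.7, 14.2]
opening: 0.441
finger_force: 60.0
```

Run:
```python
from fit import *
p,R=tool();im,d,m=grab('wrist'); X=world(d,m)
Z=X[...,2][np.hypot(X[...,0]-.5405,X[...,1]-.07)<.017]; print('captop z',np.percentile(Z[(Z>.09)&(Z<.13)],[25,50,75]))
im2,_,_=grab('scene'); a=cv2.resize(im[200:440,160:480],(480,360)); b=cv2.resize(im2[160:320,220:380],(320,360)); save('end.png',np.hstack([a,b]))
for i in range(3): print(env.observe()['ft_force'],env.observe()['position']); snapshot('wrist')
```

```text
captop z [0.11431    0.11466686 0.11503937]
[-3.87598671 -0.88298817 15.46925836] [0.54081148 0.07025187 0.0858623 ]
[-5.38905436 -0.90802076 15.24106665] [0.54082892 0.07026653 0.085869  ]
[-5.12490231 -0.23939359 15.46298145] [0.54081686 0.07026409 0.08587424]
```

View pics/end.png

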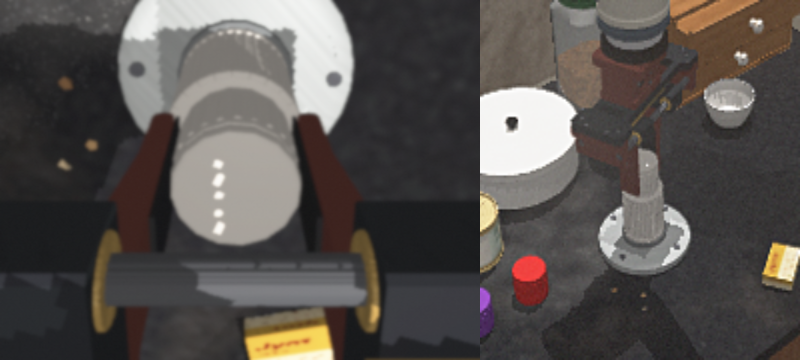

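The cap sits flush on the cartridge with its top at 0.1145 (114 mm expected). It is held and pressed down with a steady 15 N, so I'm handing the job in.

```bash
python3 -c "
from cell import env
print(env.finish_job())"
```

```text
the job is handed in; nothing more can be done
None
```

The filter is together and handed in at about 18.5 s of the 72 s: the cartridge is home on the collar, the cap has clicked over the nubs and sits flush, and the gripper is still holding it down with about 15 N; the tin, bowl and matchbox were not touched.

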